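# Click the deep socket onto the ratchet

### The job

The ratchet is clamped in the bench vise with its square drive pointing up. Take the deep socket, the tall one, off the wooden socket stand, feel it onto the square drive and push it fully home on the ratchet head so that the spring ball clicks into it, without forcing it, and let go. Leave the other sockets on their posts and everything else on the bench where it is.

Things in the scene. Friction and masses are not known exactly. Their poses are not given: they have to be found in the camera images.
- deep_center (a point): centre (on the axis, half-way up) of the deep socket: a round chromed steel tube 26 mm in diameter and 77 mm tall, about 170 g, the only tall one of the four sockets. It stands upright on a post of the stand, drive end down, just as it goes on the ratchet, and lifts straight off. z points up along its axis; it may be turned any way about it
- deep_foot (a point): centre of the deep socket's foot face, 38.5 mm below deep_center. In this face is the square drive hole, 13.7 mm wide and 17.5 mm deep with a 0.4 mm lead-in all round, its sides along this point's x and y; inside it a groove for the spring ball runs round all four sides
- drive_seat (a point): point on the drive axis in the flat top face of the ratchet's round head (43 mm in diameter), where the socket's foot rests when home. z up along the drive axis, -y along the handle. Until the square is found the foot rests 13 to 16 mm above; found, it drops to the spring ball about 10 mm above home; getting past takes a push of 8 to 15 N; over the last 2 mm the ball snaps out; then a firm stop
- drive_tip (a point): centre of the top of the square drive, 16 mm above drive_seat. 12.7 mm square; its end is a 45-degree cone 10.4 mm across, which centres a hole 1.5 mm off. It stands at ANY angle about z, which this pose does NOT tell: see it, or turn the socket on it under light pressure (5 to 10 N) until it drops; within about 6 degrees it goes on, every 90 degrees. Pawls hold it (0.35 N m to turn)
- ball (a joint): the spring ball in one side of the square drive, 8 mm above the seat, 6.4 mm in diameter, standing 2.4 mm out of the face: 0 = fully out (also when sprung into the socket's groove), growing to 0.0024 m as it is pressed into the drive; over 0.001 while the socket's wall rides on it
- vise: the cast-iron bench vise, fixed to the bench; origin under the middle of its round base (132 mm in diameter), z up. Its 84 mm wide jaws, tops 124 mm above the bench, clamp the ratchet's handle, which lies along its y; the drive axis is 125 mm along its +y, drive_seat 127 mm above the bench. The screw and its cross bar point along -x, to 118 mm from the origin
- stand: the beech block that carries the sockets, fixed to the bench; origin under its middle, 62 mm (x) by 205 mm (y) by 32 mm high, z up. Four round posts 14 mm high in a row along its y, 48 mm apart, a socket on each with its foot on the block; the deep one may be on any of them. There is free room for the fingers on the x sides of each socket
- short_a_center (a point): a standard socket of the set, 25 mm across and 38 mm tall, on one of the other posts, drive end down; a bystander; the point is at its centre
- short_b_center (a point): a standard socket of the set, 28 mm across and 38 mm tall, on one of the other posts, drive end down; a bystander; the point is at its centre
- short_c_center (a point): a standard socket of the set, 31 mm across and 41 mm tall, on one of the other posts, drive end down; a bystander; the point is at its centre
- pickup_a_center (a point): guitar pickup bobbin with six brass pole screws, 72 x 18 x 21 mm, loose on the bench; a bystander; the point is 7 mm up at its centre
- pickup_b_center (a point): a second guitar pickup bobbin, 72 x 18 x 21 mm, loose on the bench; a bystander; the point is 7 mm up at its centre
- cutters_center (a point): side cutters with black and orange handles, 130 mm long, lying on the bench; a bystander; the point is at the pivot
- driver_center (a point): screwdriver with a green handle, 190 mm long, lying on the bench; a bystander; the point is at the middle of its length
Mind the look-alikes: they are no part of the job. Leave any red or turquoise look-alike of the stand alone.

How it is judged (in metres and radians):
On the way:
1. the deep socket is lifted clear of its post (z of deep_center in the frame of stand above 0.095 m), for 0.1 s.
At the end, for the whole second after the job is handed in: the deep socket is on the square drive, its foot down on the ratchet head (within 1.8 mm), upright and on the drive axis, the spring ball sprung out into its groove, at rest (z of deep_center in the frame of drive_seat between 0.0365 and 0.0403 m and horizontal distance between deep_center and drive_seat below 0.003 m and angle between deep_center's own z axis and vertical below 0.06 rad and value of joint ball below 0.0007 m and linear speed of deep below 0.01 m/s); the robot touches nothing.
It fails at once if the socket is forced: jammed on the ratchet with more than 200 N (contact force between deep and vise above 200 N).
It fails at once if another socket is moved off its post or tipped over (distance of any of short_a_center, short_b_center, short_c_center from where it was at the start of the episode above 0.02 m).
It fails at once if other things on the bench are shoved about (over 30 mm) (distance of any of pickup_a_center, pickup_b_center, cutters_center, driver_center from where it was at the start of the episode above 0.03 m).
It also fails if it takes over 45 s, if anything falls off the work surface, if the arm or the gripper's body presses on something with over 40 N, if the wrist force passes 120 N, or if a joint passes its speed limit or range.

### The arm

A 6-joint arm with a two-finger parallel gripper is mounted at the origin on the work surface. World frame = base frame: x ahead of the robot, y to its left, z up, the work surface at z = 0. Lengths are in mm, angles in rad, forces in N, time in s.
With the tool pointing down it reaches from about 300 to 775 mm from the base axis. Payload 14.6 kg.
Tool frame: the origin (TCP) lies on the centre line of the jaws, within the pads' length; the fingertips stand 22 mm ahead of it and the grasp point (between the pads) lies 3 mm ahead of it (manip.tcp_to_tips is the distance from the TCP to the fingertips, in mm); z points along the fingers, y is the direction in which the jaws open and shut (so a half turn about z gives the same grasp; the last joint's range is limited). The gripper opens to 94 mm and grips with 3 to 60 N. Pads are 16 mm wide; open, the fingers measure 119 mm over their backs; the gripper's body (75 mm by 177 mm) begins 78 mm behind the grasp point.
Start: joints at [1.18, 0.3, 1.521, -0, 1.321, -0.067], TCP at [174.991, 521.409, 227.446] pointing down, gripper open.
Joint ranges: [-3.03, 3.03], [-0.79, 2.21], [0.23, 2.52], [-1.04, 4.18], [0, 3.07], [-2.55, 2.55]. Speed limits (rad/s): [2.22, 2.22, 2.57, 3.14, 3.14, 3.14].

### API

Orientations are given as [roll, pitch, yaw] about the fixed x, y, z axes, in that order (R = Rz(yaw) Ry(pitch) Rx(roll)).
In Python, from cell import manip, vision, workorder gives the robot as it stands.
- The arm moves only by the tool carry_out, never from a script. Its argument "deltas" is a list of rows, each a list of 3 entries, a list of its own where there are three numbers: the shift along the tool's x, y, z in cm, then the turn about the tool's z in degrees, then the opening, from 0 (shut) to 1 (fully open). A call has 1 to 20 rows; each row shifts and turns the commanded pose from where the row before left it, along the tool's axes as they then stand; what a row does not reach is not made up. A row lasts 1/12 s, in which the tool goes at most 41.7 mm and 7.16 degrees, less where a joint would pass 70% of its speed; a pose out of reach is approached as far as the arm can. A call with a gripper value outside its range is refused whole. The fingers move at their own pace and stop on an object; "grip_force" is the grip in N (left out, the last holds). Time passes only in rows, so rows that do not move let the fingers close. It gives the time, the measured TCP pose, the force and the opening at its end, in the units of the state.
- manip.read_state(): the state, without advancing time (a new reading comes with each control period).
- vision.camera(name): name is "scene" or "top" or "wrist"; returns (picture, depth): 480x640x3 uint8, red, green, blue; 480x640 float32, mm along the optical axis (not along the pixel's ray), 0 where there is no reading.
- vision.calibration(name): a dict with "mtx" (3x3 intrinsics, pixels), "eye" and "orientation" of the camera in the world. Camera axes: x right, y down, z forward; pixel columns grow to the right and rows downward; lengths in mm; the calibration is good to about 2 mm. A picture is of the moment at which its call begins: read the wrist's pose just before it. calibration takes no time and is no camera call; for the wrist camera it gives the pose at the moment of the call.
- workorder.sign_off(): hands the job in, once; it reports no verdict.
The state is a dict: "clock": time; "joints": joint angles; "qd": joint speeds; "effort": joint torques, N m; "eef_pos": TCP position; "eef_rot": TCP orientation; "wrist_force": force on the tool from outside, world axes, zero at the start; "moment": the same for the moment, N m; "finger_gap": finger opening in mm.
Only numpy, scipy, OpenCV 4.12 (cv2) and the standard library are available. Lean on these libraries where they do the work, as an engineer would, in place of code of your own. Each camera call takes 0.05 s, during which the arm holds its last target.

## Working session

There is one attempt and no reset: what is moved stays moved. The work goes in short steps, Python scripts to look and compute and a tool call to move; the robot and the scene stay as the last step left them, time stands still between calls to the robot, and variables do not carry over. Pictures are saved under pics/ and viewed, and the job is handed in when it is done.

Besides the shell and the picture viewer there is one more tool, called after ">>>" as name([rows], argument=value, ...), one row to a line, values as JSON. carry_out: Moves the arm, as the interface text tells. Its arguments: {"type":"object","properties":{"deltas":{"type":"array","items":{"type":"array"}},"grip_force":{"type":"number"}},"required":["deltas"]}

```bash
mkdir -p pics; ls
python3 - <<'E'
from cell import manip, vision, workorder
import cv2,numpy as np
print(manip.read_state())
for n in ("scene","top"):
    p,d=vision.camera(n); c=vision.calibration(n); print(n,c)
    cv2.imwrite(f"pics/{n}0.png",p[:,:,::-1]); np.save(f"{n}_d0.npy",d)
E
```

```text
pics
{'clock': 0.0, 'joints': array([ 1.18039922e+00,  3.00487421e-01,  1.52156791e+00, -8.48548518e-06,
        1.32070999e+00, -6.65896245e-02]), 'qd': array([-0.00066385, -0.0021564 ,  0.00076751, -0.00204117,  0.00121823,
       -0.00316981]), 'effort': array([ 1.69589268e-03, -5.31794500e+01, -3.52741814e+01,  7.09352433e-02,
        2.43516272e-02, -1.14647382e-04]), 'eef_pos': array([174.90784776, 521.19939636, 226.88293797]), 'eef_rot': array([-3.14042204e+00, -6.98286685e-05,  2.81778723e+00]), 'wrist_force': array([ 0.52934837, -0.65020451, -0.44349094]), 'moment': array([ 0.06092338,  0.00554986, -0.01792932]), 'finger_gap': 94.21193489297605}
scene {'mtx': array([[477.90851391,   0.        , 320.47786149],
       [  0.        , 477.90851391, 244.47986528],
       [  0.        ,   0.        ,   1.        ]]), 'eye': array([1201.91837479,   11.00421138,  694.62073482]), 'orientation': array([-2.31850285, -0.02040507,  1.77035448])}
top {'mtx': array([[551.74282633,   0.        , 322.63817041],
       [  0.        , 551.74282633, 240.68473911],
       [  0.        ,   0.        ,   1.        ]]), 'eye': array([ 364.35198062, -105.73884205, 1196.69403434]), 'orientation': array([-2.96388004,  0.01074462, -1.59846823])}
```

View pics/scene0.png

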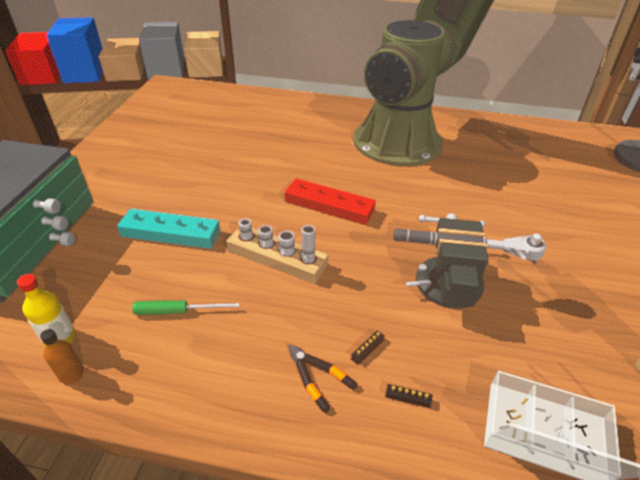

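View pics/top0.png

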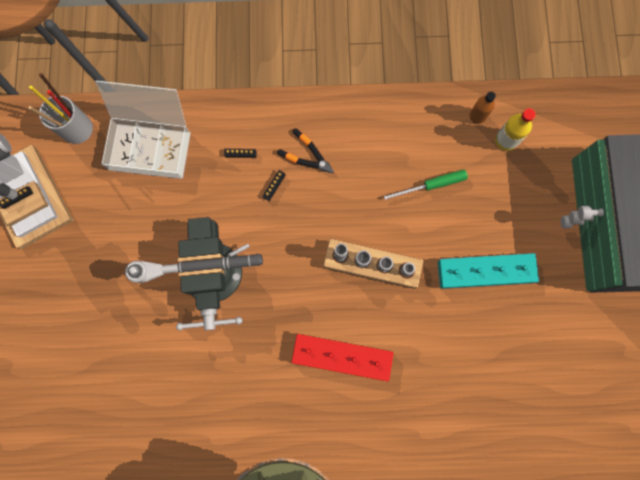

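Candidates: the wooden stand is at scene (277,253) and top (374,264), with turquoise (170,228) and red (330,200) look-alike blocks. Of its four sockets, the tall one is at scene (308,243) / top (341,252). The short ones are at scene (245,230), (266,236) and (287,243). The ratchet head is at scene (530,247) / top (137,271).

```bash
cat > h.py <<'E'
import cv2,numpy as np
from scipy.spatial.transform import Rotation as R
from cell import manip, vision, workorder
def cloud(d,c):
    K=c['mtx'];v,u=np.mgrid[:d.shape[0],:d.shape[1]]
    P=np.stack([(u-K[0,2])/K[0,0]*d,(v-K[1,2])/K[1,1]*d,d],-1)
    return P@R.from_euler('xyz',c['orientation']).as_matrix().T+c['eye']
def proj(X,c):
    p=(np.asarray(X,float)-c['eye'])@R.from_euler('xyz',c['orientation']).as_matrix()
    q=p@c['mtx'].T
    return q[...,:2]/q[...,2:]
E
python3 - <<'E'
from h import *
for n,box in (("top",(330,60,430,300)),("scene",None)):
    c=vision.calibration(n);d=np.load(f"{n}_d0.npy");P=cloud(d,c);img=cv2.imread(f"pics/{n}0.png")
    ok=d>0
    def reg(u0,u1,v0,v1,zlo,zhi):
        m=np.zeros_like(ok);m[v0:v1,u0:u1]=1;m&=ok&(P[...,2]>zlo)&(P[...,2]<zhi);return P[m]
    if n=="top":
        for nm,a in dict(deeptop=(325,356,235,270,100,125),stand=(318,432,235,292,25,40),head=(120,152,255,290,110,135),tip=(120,152,255,290,136,155),handle=(150,180,255,285,100,140)).items():
            q=reg(*a)
            if len(q):print(n,nm,len(q),q.mean(0).round(1),q.min(0).round(1),q.max(0).round(1)); 
        q=reg(318,432,235,292,25,40)[:,:2].astype(np.float32);print(cv2.minAreaRect(q))
        cv2.imwrite("pics/tc.png",cv2.resize(img[225:300,310:440],None,fx=5,fy=5,interpolation=cv2.INTER_CUBIC))
        cv2.imwrite("pics/th.png",cv2.resize(img[240:300,100:200],None,fx=6,fy=6,interpolation=cv2.INTER_CUBIC))
    else:
        for nm,a in dict(deep=(295,325,220,270,75,115),head=(510,550,230,265,110,135),tip=(505,550,225,265,136,155),stand=(220,330,220,285,29,36)).items():
            q=reg(*a)
            if len(q):print(n,nm,len(q),q.mean(0).round(1),q.min(0).round(1),q.max(0).round(1))
        a=cv2.resize(img[210:290,215:335],None,fx=4,fy=4,interpolation=cv2.INTER_CUBIC)
        b=cv2.resize(img[210:290,480:560],None,fx=4,fy=4,interpolation=cv2.INTER_CUBIC)
        cv2.imwrite("pics/sc.png",np.hstack([a,b]))
E
```

```text
top deeptop 79 [ 542.1 -134.9  108.2] [ 529.7 -147.7  100.2] [ 554.4 -123.5  113.7]
top stand 2065 [ 520.6 -206.    32.5] [ 468.9 -309.    25.1] [ 577.6 -100.4   39.7]
top head 438 [507.  261.6 125.4] [487.  238.5 111. ] [528. 290. 135.]
top tip 51 [507.8 268.6 142.7] [500.1 262.  136.9] [515.7 276.4 146.9]
top handle 325 [510.9 216.4 120.3] [493.4 183.4 101.1] [536.7 246.8 126.9]
((523.811279296875, -204.5640869140625), (205.0718231201172, 63.03572082519531), 75.25615692138672)
scene deep 269 [ 548.2 -132.5   96.5] [ 530.4 -146.2   75.2] [ 558.1 -120.8  111.4]
scene head 586 [519.  259.3 122.7] [492.8 230.  110. ] [533.6 290.1 135. ]
scene tip 63 [512.9 270.1 140.8] [505.4 261.9 136.3] [518.4 279.6 146.8]
scene stand 1412 [ 536.9 -196.6   32.2] [ 475.9 -307.3   29. ] [581.8 -98.4  35.9]
```

View pics/sc.png

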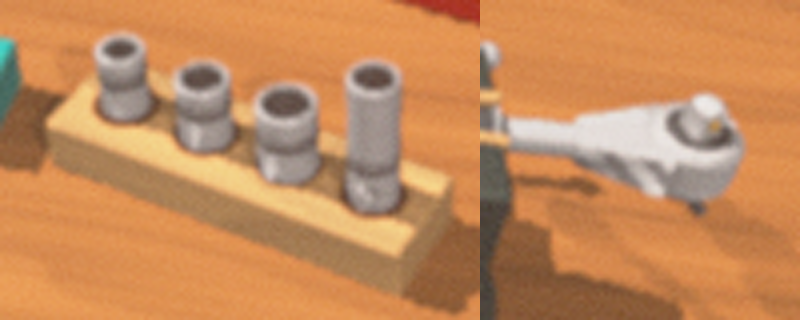

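View pics/tc.png

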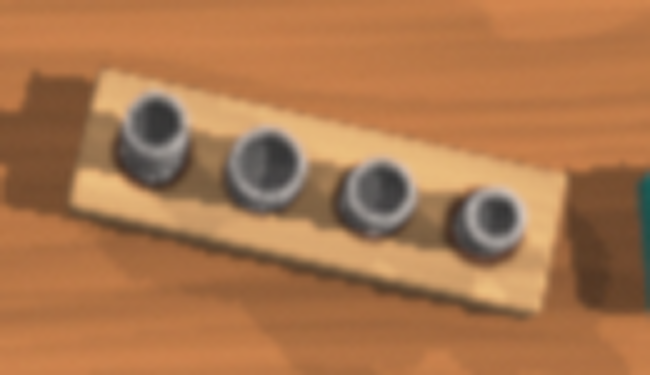

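View pics/th.png

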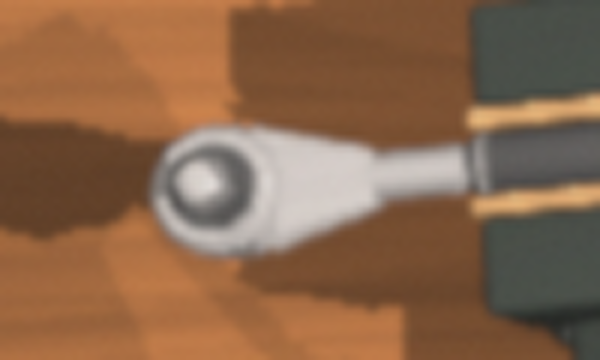

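Run:
```python
from h import *
s=manip.read_state();c=vision.calibration("wrist");print(c, manip.tcp_to_tips)
Rt=R.from_euler('xyz',s['eef_rot']);print(Rt.inv().apply(c['eye']-s['eef_pos']), (Rt.inv()*R.from_euler('xyz',c['orientation'])).as_matrix().round(3))
# displacement to have head centered: camera-centering target above drive
```

```text
{'mtx': array([[351.79444277,   0.        , 314.25100754],
       [  0.        , 351.79444277, 243.21683113],
       [  0.        ,   0.        ,   1.        ]]), 'eye': array([104.59506967, 545.21602252, 385.7831529 ]), 'orientation': array([2.87927591e+00, 3.33946077e-04, 1.24799312e+00])} 22.0
[  74.32717851    0.2118209  -158.7998632 ] [[ 0.001 -0.966 -0.259]
 [ 1.     0.001  0.001]
 [-0.001 -0.259  0.966]]
```

>>> carry_out([
  [[-2.83, -0.95, 0.15], 0, 1],
  [[-2.83, -0.95, 0.15], 0, 1],
  [[-2.83, -0.95, 0.15], 0, 1],
  [[-2.83, -0.95, 0.15], 0, 1],
  [[-2.83, -0.95, 0.15], 0, 1],
  [[-2.83, -0.95, 0.15], 0, 1],
  [[-2.83, -0.95, 0.15], 0, 1],
  [[-2.83, -0.95, 0.15], 0, 1],
  [[-2.83, -0.95, 0.15], 0, 1],
  [[-2.83, -0.95, 0.15], 0, 1],
  [[-2.83, -0.95, 0.15], 0, 1],
  [[-2.83, -0.95, 0.15], 0, 1],
  [[-2.83, -0.95, 0.15], 0, 1],
  [[-2.83, -0.95, 0.15], 0, 1],
  [[0, 0, 0], 0, 1],
  [[0, 0, 0], 0, 1],
  [[0, 0, 0], 0, 1],
  [[0, 0, 0], 0, 1],
])

```text
clock: 1.6
eef_pos: [507.6, 269.9, 206.4]
eef_rot: [-3.142, -0.0, 2.819]
wrist_force: [-0.3, -0.1, -0.1]
finger_gap: 94.2
```

Run:
```python
from h import *
s=manip.read_state();print(s['clock'],s['eef_pos'],s['eef_rot'],s['qd'].round(3),s['joints'].round(2))
c=vision.calibration("wrist");p,d=vision.camera("wrist")
cv2.imwrite("pics/w1.png",p[:,:,::-1]);np.savez("w1.npz",p=p,d=d,mtx=c['mtx'],eye=c['eye'],orientation=c['orientation'])
P=cloud(d,c); u,v=proj([509,269.5,143],c);print(u,v)
u=int(u);v=int(v)
for lo,hi in ((120,132),(141,146)):
    m=(d>0)&(P[...,2]>lo)&(P[...,2]<hi)&(np.hypot(P[...,0]-509,P[...,1]-269.5)<26);q=P[m];print(m.sum(),q.mean(0),q.min(0),q.max(0))
cv2.imwrite("pics/w1c.png",cv2.resize(p[max(0,v-50):v+50,max(0,u-60):u+60,::-1],None,fx=6,fy=6,interpolation=cv2.INTER_CUBIC))
```

```text
1.6 [507.60021118 269.92441283 206.44060634] [-3.14156393e+00 -2.46684665e-04  2.81874296e+00] [ 0.006 -0.002 -0.    -0.002 -0.    -0.003] [ 0.42  0.37  1.47  0.    1.3  -0.82]
313.67590292391367 266.53823106046696
2615 [507.97203265 267.74966926 127.57577878] [488.96278748 243.69624536 120.02817358] [531.44951321 291.45922119 131.89643678]
356 [509.67496297 270.29138896 144.09631059] [502.04790036 261.96501653 141.12065206] [518.6466646  278.1480825  145.94258659]
```

View pics/w1.png

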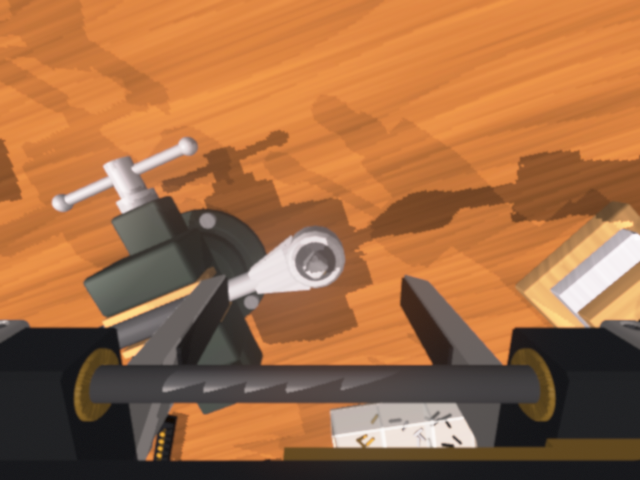

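View pics/w1c.png

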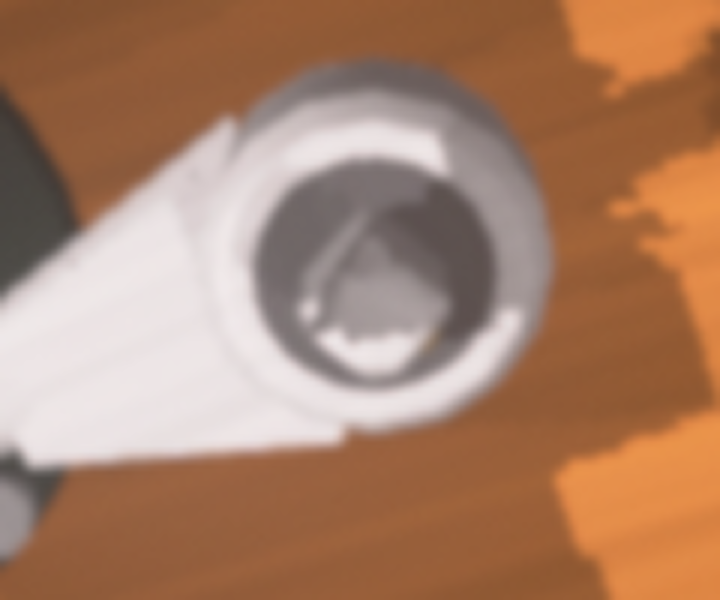

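```bash
cat > ov.py <<'E'
from h import *
def overlay(f,out,cx,cy,angs,seat=127,S=12):
    z=np.load(f);c={k:z[k] for k in('mtx','eye','orientation')};p=z['p'][:,:,::-1]
    u,v=proj([cx,cy,seat+10],c).astype(int);h=25
    tiles=[]
    for a in angs:
        im=cv2.resize(p[v-h:v+h,u-h:u+h],None,fx=S,fy=S,interpolation=cv2.INTER_CUBIC).copy()
        if a is not None:
            t=np.radians(a+45+90*np.arange(4));r=12.7/2*2**.5
            def dr(X,col):
                q=((proj(X,c)-[u-h,v-h]+.5)*S).astype(np.int32);cv2.polylines(im,[q],True,col,1)
            dr(np.c_[cx+r*np.cos(t),cy+r*np.sin(t),np.full(4,seat+16-2.4)],(0,255,0))
            dr(np.c_[cx+r*np.cos(t),cy+r*np.sin(t),np.full(4,seat)],(255,0,0))
            t=np.linspace(0,6.28,40);dr(np.c_[cx+21.5*np.cos(t),cy+21.5*np.sin(t),np.full(40,seat)],(0,0,255))
            dr(np.c_[cx+5.2*np.cos(t),cy+5.2*np.sin(t),np.full(40,seat+16)],(0,255,255))
            cv2.putText(im,str(a),(5,20),0,.6,(255,255,255),1)
        tiles.append(im)
    k=len(tiles)//2
    o=np.vstack([np.hstack(tiles[:k]),np.hstack(tiles[k:])])
    s=min(800/o.shape[1],600/o.shape[0],1);cv2.imwrite(out,cv2.resize(o,None,fx=s,fy=s,interpolation=cv2.INTER_AREA))
E
python3 -c "
from ov import *
overlay('w1.npz','pics/ov1.png',509,269.5,[None,20,30,40],S=7)"
```

```text
(no output)
```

View pics/ov1.png

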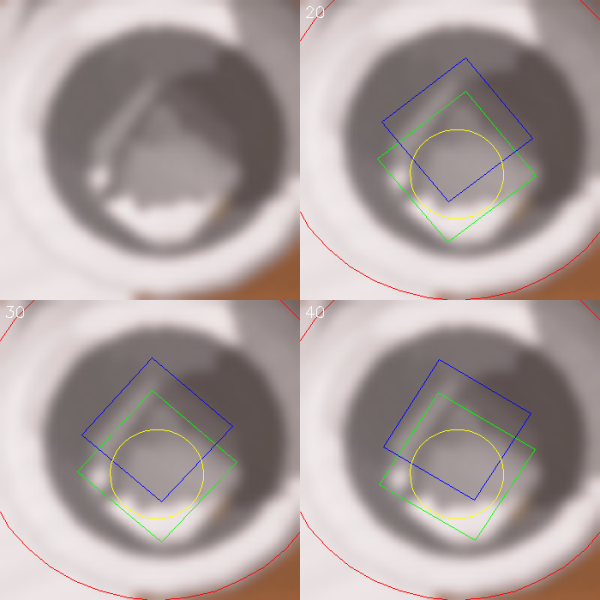

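>>> carry_out([
  [[-1.15, -2.66, 0], 0, 1],
  [[-1.15, -2.66, 0], 0, 1],
  [[-1.15, -2.66, 0], 0, 1],
  [[-1.15, -2.66, 0], 0, 1],
  [[-1.15, -2.66, 0], 0, 1],
  [[-1.15, -2.66, 0], 0, 1],
  [[-1.15, -2.66, 0], 0, 1],
  [[-1.15, -2.66, 0], 0, 1],
  [[-1.15, -2.66, 0], 0, 1],
  [[-1.15, -2.66, 0], 0, 1],
  [[-1.15, -2.66, 0], 0, 1],
  [[-1.15, -2.66, 0], 0, 1],
  [[-1.15, -2.66, 0], 0, 1],
  [[-1.15, -2.66, 0], 0, 1],
])

```text
clock: 2.82
eef_pos: [542.4, -135.6, 206.8]
eef_rot: [3.142, 0.001, 2.819]
wrist_force: [0.0, -0.5, 0.6]
finger_gap: 94.2
```

>>> carry_out([
  [[0, 0, 0], 6.63, 1],
  [[0, 0, 0], 6.63, 1],
  [[0, 0, 0], 6.63, 1],
  [[0, 0, 0], 6.63, 1],
  [[0, 0, 0], 6.63, 1],
  [[0, 0, 0], 6.63, 1],
  [[0, 0, 0], 6.63, 1],
  [[0, 0, 0], 6.63, 1],
  [[0, 0, 0], 6.63, 1],
  [[0, 0, 0], 6.63, 1],
  [[0, 0, 0], 6.63, 1],
  [[0, 0, 0], 6.63, 1],
  [[0, 0, 0], 6.63, 1],
  [[0, 0, 0], 0, 1],
  [[0, 0, 0], 0, 1],
  [[0, 0, 0], 0, 1],
])

```text
clock: 4.15
eef_pos: [542.5, -134.6, 206.6]
eef_rot: [3.141, -0.0, 1.318]
wrist_force: [0.2, 0.1, -0.3]
finger_gap: 93.9
```

Run:
```python
from h import *
s=manip.read_state();print(s['clock'],s['eef_pos'],np.degrees(s['eef_rot']),s['joints'].round(2))
c=vision.calibration("wrist");p,d=vision.camera("wrist")
np.savez("w2.npz",p=p,d=d,mtx=c['mtx'],eye=c['eye'],orientation=c['orientation'])
P=cloud(d,c)
m=(d>0)&(P[...,2]>106)&(P[...,2]<112)&(np.hypot(P[...,0]-542,P[...,1]+135)<20);q=P[m];print(m.sum(),q.mean(0),q.min(0),q.max(0),cv2.minEnclosingCircle(q[:,:2].astype(np.float32)))
im=p[:,:,::-1].copy()
t=np.linspace(0,6.28,60)
for z in(109,):cv2.polylines(im,[proj(np.c_[542+13*np.cos(t),-135+13*np.sin(t),np.full(60,z)],c).astype(np.int32)],True,(0,255,0),1)
cv2.imwrite("pics/w2.png",im)
u,v=proj([542,-135,109],c).astype(int)
cv2.imwrite("pics/w2c.png",cv2.resize(im[v-60:v+60,u-60:u+60],None,fx=5,fy=5,interpolation=cv2.INTER_CUBIC))
```

```text
4.15 [ 542.46043648 -134.56476594  206.56480085] [ 1.79990446e+02 -1.11460604e-03  7.55208591e+01] [-0.31  0.34  1.52  0.    1.28 -0.06]
518 [ 544.22729218 -134.79341995  109.40139653] [ 531.47410508 -148.26005351  106.07117969] [ 557.23837569 -121.84710941  111.95950748] ((544.146240234375, -135.07078552246094), 13.240195274353027)
```

View pics/w2.png

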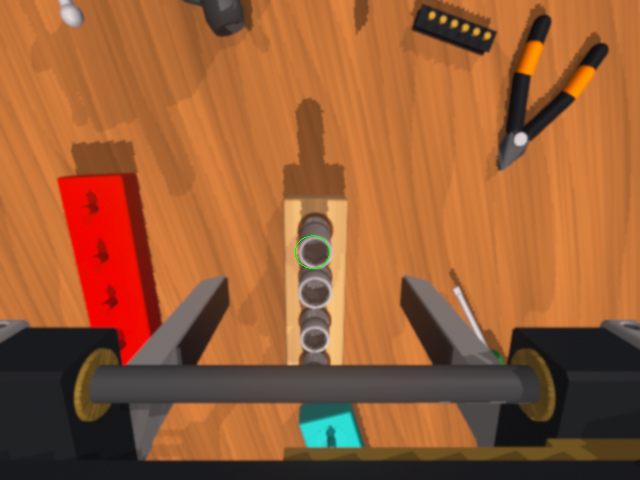

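View pics/w2c.png

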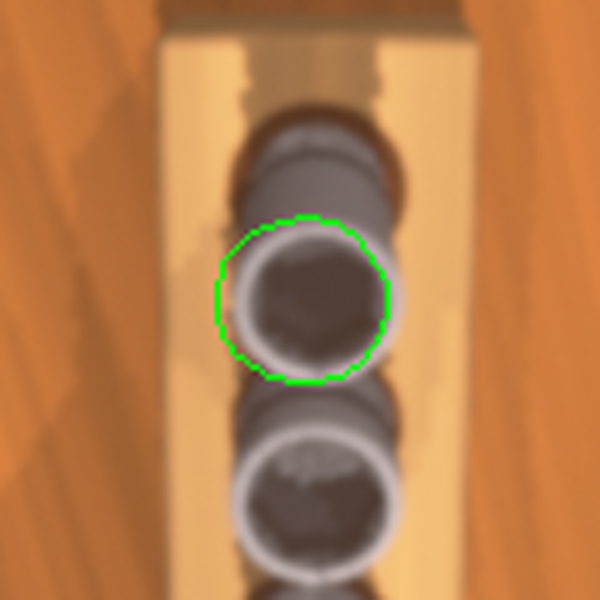

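>>> carry_out([
  [[0, 0.15, 1.5], 0, 1],
  [[0, 0, 2.2], 0, 1],
  [[0, 0, 2.2], 0, 1],
  [[0, 0, 2.2], 0, 1],
  [[0, 0, 2.2], 0, 1],
  [[0, 0, 1.5], 0, 1],
  [[0, 0, 0], 0, 1],
  [[0, 0, 0], 0, 1],
  [[0, 0, 0], 0, 1],
], grip_force=50)

```text
clock: 4.95
eef_pos: [544.4, -135.5, 89.6]
eef_rot: [3.14, 0.0, 1.314]
wrist_force: [0.7, -0.2, 0.2]
finger_gap: 93.7
```

>>> carry_out([
  [[0, 0, 0], 0, 0],
  [[0, 0, 0], 0, 0],
  [[0, 0, 0], 0, 0],
  [[0, 0, 0], 0, 0],
  [[0, 0, 0], 0, 0],
  [[0, 0, 0], 0, 0],
  [[0, 0, 0], 0, 0],
  [[0, 0, 0], 0, 0],
  [[0, 0, 0], 0, 0],
  [[0, 0, 0], 0, 0],
])

```text
clock: 5.78
eef_pos: [543.9, -135.4, 88.4]
eef_rot: [-3.142, 0.0, 1.314]
wrist_force: [0.3, 0.7, -0.5]
finger_gap: 30.6
```

>>> carry_out([
  [[0, 0, 0], 0, 0],
  [[0, 0, 0], 0, 0],
  [[0, 0, 0], 0, 0],
  [[0, 0, 0], 0, 0],
])

```text
clock: 6.12
eef_pos: [543.8, -135.4, 88.4]
eef_rot: [-3.141, -0.0, 1.313]
wrist_force: [-0.9, -0.5, 1.2]
finger_gap: 25.4
```

>>> carry_out([
  [[0, 0, -0.5], 0, 0],
  [[0, 0, -1.5], 0, 0],
  [[0, 0, -2.0], 0, 0],
  [[0, 0, -2.5], 0, 0],
  [[0, 0, -2.5], 0, 0],
  [[0, 0, -2.5], 0, 0],
  [[0, 0, -2.0], 0, 0],
  [[0, 0, -0.5], 0, 0],
  [[0, 0, 0], 0, 0],
  [[0, 0, 0], 0, 0],
])

```text
clock: 6.95
eef_pos: [543.5, -135.3, 227.3]
eef_rot: [-3.14, -0.0, 1.313]
wrist_force: [0.2, 0.8, -2.5]
finger_gap: 25.1
```

Run:
```python
from h import *
s=manip.read_state();print(s['clock'],s['eef_pos'],np.degrees(s['eef_rot']),s['wrist_force'],s['finger_gap'])
c=vision.calibration("wrist");p,d=vision.camera("wrist")
np.savez("w3.npz",p=p,d=d,mtx=c['mtx'],eye=c['eye'],orientation=c['orientation'])
im=p[:,:,::-1].copy()
t=np.linspace(0,6.28,60);Rt=R.from_euler('xyz',s['eef_rot'])
for z,col in((-56.4+77,(0,255,0)),(-56.4,(255,0,0))):
    X=Rt.apply(np.c_[13*np.cos(t),13*np.sin(t),np.full(60,-z)])+s['eef_pos'];cv2.polylines(im,[proj(X,c).astype(np.int32)],True,col,1)
cv2.imwrite("pics/w3.png",np.vstack([cv2.resize(im[180:340,214:414],None,fx=3.7,fy=3.7,interpolation=cv2.INTER_CUBIC)]))
```

```text
6.95 [ 543.5463825  -135.27615563  227.31632012] [-1.79925741e+02 -4.06343484e-03  7.52571435e+01] [ 0.20123037  0.82832688 -2.49328074] 25.0982813962665
```

View pics/w3.png

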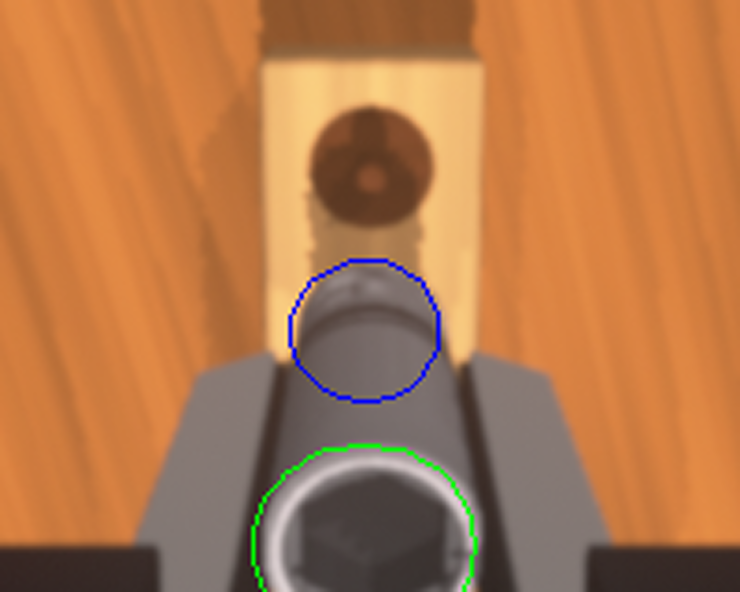

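>>> carry_out([
  [[1.36, -0.49, 0], 0, 0],
  [[2.73, -0.98, 0], 0, 0],
  [[2.73, -0.98, 0], 0, 0],
  [[2.73, -0.98, 0], 0, 0],
  [[2.73, -0.98, 0], 0, 0],
  [[2.73, -0.98, 0], 0, 0],
  [[2.73, -0.98, 0], 0, 0],
  [[2.73, -0.98, 0], 0, 0],
  [[2.73, -0.98, 0], 0, 0],
  [[2.73, -0.98, 0], 0, 0],
  [[2.73, -0.98, 0], 0, 0],
  [[2.73, -0.98, 0], 0, 0],
  [[2.73, -0.98, 0], 0, 0],
  [[2.73, -0.98, 0], 0, 0],
  [[1.36, -0.49, 0], 0, 0],
  [[0, 0, 0.7], 0, 0],
  [[0, 0, 0.7], 0, 0],
  [[0, 0, 0], 0, 0],
  [[0, 0, 0], 0, 0],
  [[0, 0, 0], 0, 0],
])

```text
clock: 8.67
eef_pos: [508.7, 268.1, 214.5]
eef_rot: [-3.142, 0.0, 1.312]
wrist_force: [-1.0, -0.4, -1.7]
finger_gap: 25.2
```

```bash
cat > chk.py <<'E'
from h import *
import sys
tag=sys.argv[1]
s=manip.read_state();print(s['clock'],s['eef_pos'],np.degrees(s['eef_rot']),s['wrist_force'],s['finger_gap'])
Rt=R.from_euler('xyz',s['eef_rot']);t=np.linspace(0,6.28,60);tiles=[]
for n in("scene","top","wrist"):
    c=vision.calibration(n);p,d=vision.camera(n)
    np.savez(f"{n}_{tag}.npz",p=p,d=d,mtx=c['mtx'],eye=c['eye'],orientation=c['orientation'])
    im=p[:,:,::-1].copy();u,v=proj(s['eef_pos']-[0,0,40],c).astype(int)
    h=40 if n!="wrist" else 60
    S=400//h/2*1.6 
    a=cv2.resize(im[max(0,v-h):v+h,max(0,u-h):u+h],(380,380),interpolation=cv2.INTER_CUBIC);tiles.append(a)
cv2.imwrite(f"pics/chk_{tag}.png",np.hstack(tiles[:2]));cv2.imwrite(f"pics/chkw_{tag}.png",tiles[2])
E
python3 chk.py a
```

```text
8.6667 [508.67838072 268.12504087 214.49882711] [-1.79998217e+02  5.93035192e-03  7.51814672e+01] [-0.99701925 -0.42594186 -1.72121839] 25.155296756857147
```

View pics/chk_a.png

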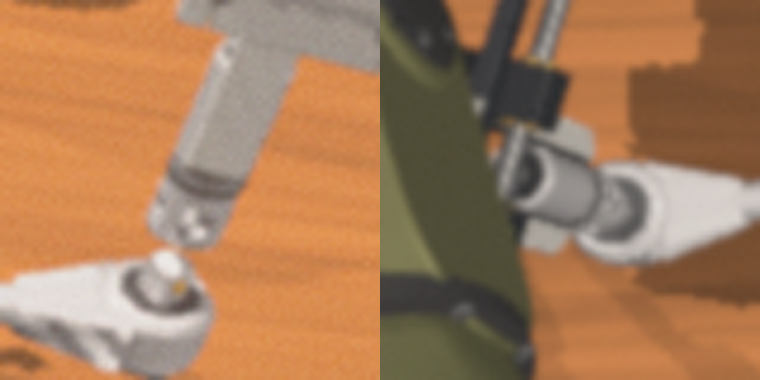

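View pics/chkw_a.png

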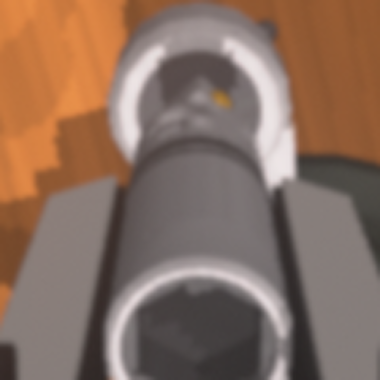

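Run:
```python
from h import *
T=[]
for n in("scene","top"):
    z=np.load(f"{n}_a.npz");c={k:z[k] for k in('mtx','eye','orientation')};im=z['p'][:,:,::-1]
    u,v=proj([508.7,268.1,174.5],c).astype(int);h=40;S=9.5
    a=cv2.resize(im[v-h:v+h,u-h:u+h],None,fx=S,fy=S,interpolation=cv2.INTER_CUBIC)
    t=np.linspace(0,6.28,60)
    def dr(zz,r,col):
        q=((proj(np.c_[508.7+r*np.cos(t),268.1+r*np.sin(t),np.full(60,zz)],c)-[u-h,v-h]+.5)*S).astype(np.int32);cv2.polylines(a,[q],True,col,1)
    dr(158.1,13,(255,0,0));dr(158.1+22,13,(255,0,0));dr(143,5.2,(0,255,255));dr(127,21.5,(0,0,255))
    cv2.imwrite(f"pics/{n}_ova.png",a[160:,:] if n=="scene" else a[160:600])
```

```text
(no output)
```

View pics/scene_ova.png

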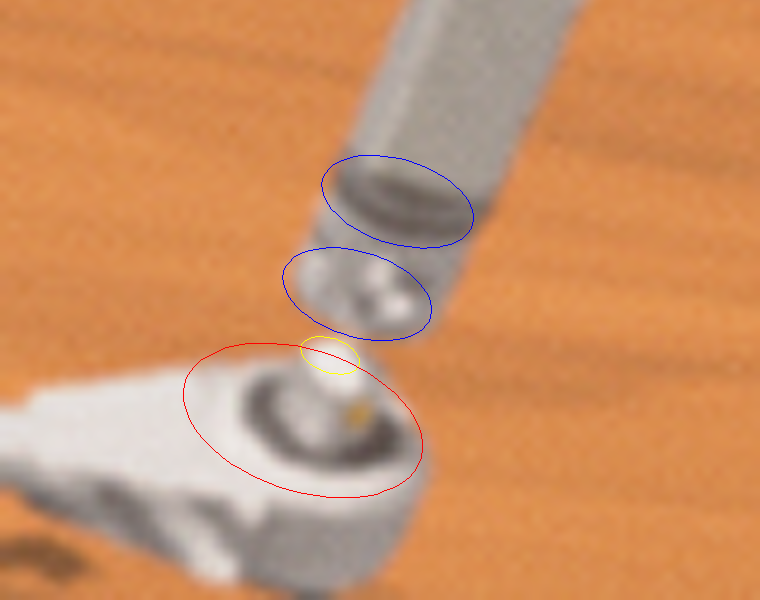

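View pics/top_ova.png

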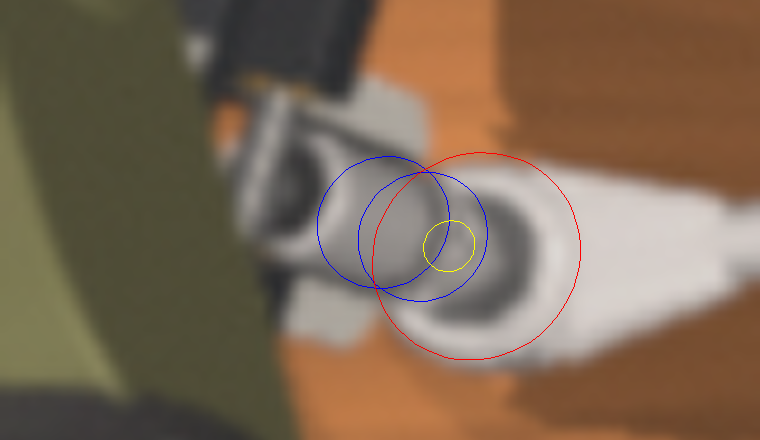

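>>> carry_out([
  [[0, 0, 0.4], 0, 0],
  [[0, 0, 0.4], 0, 0],
  [[0, 0, 0.4], 0, 0],
  [[0, 0, 0.1], 0, 0],
  [[0, 0, 0.1], 0, 0],
  [[0, 0, 0.1], 0, 0],
  [[0, 0, 0], 0, 0],
])

```text
clock: 9.4
eef_pos: [508.4, 269.0, 199.3]
eef_rot: [-3.141, 0.0, 1.314]
wrist_force: [1.2, 0.5, -1.8]
finger_gap: 25.2
```

>>> carry_out([
  [[0, 0, 0.1], 0, 0],
  [[0, 0, 0], 0, 0],
])

```text
clock: 9.57
eef_pos: [508.4, 269.1, 198.4]
eef_rot: [3.142, -0.0, 1.314]
wrist_force: [-0.1, 0.7, -1.3]
finger_gap: 25.4
```

>>> carry_out([
  [[0, 0, 0.1], 0, 0],
  [[0, 0, 0], 0, 0],
])

```text
clock: 9.73
eef_pos: [508.6, 269.1, 197.5]
eef_rot: [3.141, -0.0, 1.313]
wrist_force: [1.4, 0.8, -0.4]
finger_gap: 25.2
```

>>> carry_out([
  [[0, 0, 0.05], 0, 0],
  [[0, 0, 0], 0, 0],
])

```text
clock: 9.9
eef_pos: [508.7, 269.2, 197.2]
eef_rot: [3.141, -0.001, 1.314]
wrist_force: [0.6, 0.4, -0.1]
finger_gap: 25.3
```

>>> carry_out([
  [[0, 0, 0.05], 0, 0],
  [[0, 0, 0], 0, 0],
])

```text
clock: 10.07
eef_pos: [508.7, 269.1, 196.7]
eef_rot: [3.141, -0.001, 1.313]
wrist_force: [1.7, 1.2, 1.1]
finger_gap: 25.2
```

>>> carry_out([
  [[0, 0, 0.05], 0, 0],
  [[0, 0, 0], 0, 0],
])

```text
clock: 10.23
eef_pos: [508.8, 269.1, 196.2]
eef_rot: [3.141, -0.001, 1.313]
wrist_force: [4.6, 2.1, 2.1]
finger_gap: 25.1
```

>>> carry_out([
  [[0.04, 0.05, 0], 0, 0],
  [[0, 0, 0.03], 0, 0],
  [[0, 0, 0], 0, 0],
])

```text
clock: 10.48
eef_pos: [509.1, 269.3, 195.7]
eef_rot: [3.141, -0.0, 1.313]
wrist_force: [1.8, 1.7, 2.6]
finger_gap: 25.3
```

>>> carry_out([
  [[0, 0, 0.05], 0, 0],
  [[0, 0, 0], 0, 0],
])

```text
clock: 10.65
eef_pos: [509.1, 269.3, 195.1]
eef_rot: [3.141, -0.0, 1.313]
wrist_force: [4.7, 1.9, 0.5]
finger_gap: 25.4
```

>>> carry_out([
  [[0.04, 0.06, 0], 0, 0],
  [[0, 0, 0], 0, 0],
  [[0, 0, 0], 0, 0],
])

```text
clock: 10.9
eef_pos: [509.4, 269.5, 194.9]
eef_rot: [-3.141, 0.001, 1.314]
wrist_force: [0.5, 0.5, 1.5]
finger_gap: 25.3
```

>>> carry_out([
  [[0, 0, 0.06], 0, 0],
  [[0, 0, 0], 0, 0],
])

```text
clock: 11.07
eef_pos: [509.5, 269.5, 194.3]
eef_rot: [-3.141, 0.0, 1.313]
wrist_force: [-0.7, 0.7, -0.0]
finger_gap: 25.4
```

>>> carry_out([
  [[0, 0, 0.06], 0, 0],
  [[0, 0, 0], 0, 0],
])

```text
clock: 11.23
eef_pos: [509.5, 269.5, 193.9]
eef_rot: [-3.141, 0.0, 1.313]
wrist_force: [-1.6, 0.1, 2.1]
finger_gap: 25.3
```

>>> carry_out([
  [[0, 0, 0.05], 0, 0],
  [[0, 0, 0], 0, 0],
])

```text
clock: 11.4
eef_pos: [509.6, 269.6, 193.5]
eef_rot: [-3.141, 0.0, 1.313]
wrist_force: [-2.7, 0.1, 4.1]
finger_gap: 25.0
```

>>> carry_out([
  [[0, 0, 0.05], 0, 0],
  [[0, 0, 0], 0, 0],
])

```text
clock: 11.57
eef_pos: [509.6, 269.6, 193.2]
eef_rot: [-3.141, -0.0, 1.314]
wrist_force: [-3.5, 0.7, 5.7]
finger_gap: 25.1
```

```bash
python3 chk.py b
```

```text
11.5667 [509.61225222 269.57074367 193.15125503] [-1.79993644e+02 -3.02569058e-03  7.52595479e+01] [-3.48188893  0.7430021   5.68873482] 25.126519605686198
```

View pics/chk_b.png

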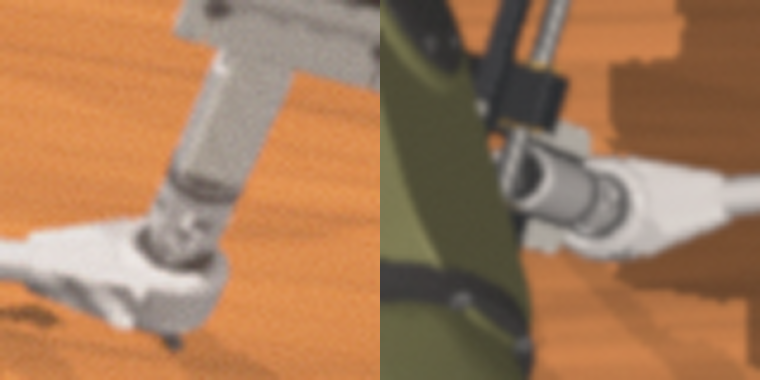

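>>> carry_out([
  [[-0.01, -0.04, 0.05], 0, 0],
  [[0, 0, 0], 0, 0],
])

```text
clock: 11.88
eef_pos: [509.5, 269.6, 192.9]
eef_rot: [3.141, -0.0, 1.313]
wrist_force: [-1.6, -0.4, 5.4]
finger_gap: 25.3
```

```bash
python3 -c "
from h import *
s=manip.read_state();print(s['eef_pos'],s['wrist_force'],s['moment'])"
```

```text
[509.45797105 269.55846764 192.91207023] [-1.57901261 -0.36064089  5.35016426] [ 0.01277811  0.47062804 -0.11042047]
```

>>> carry_out([
  [[0, 0, 0], 4, 0],
  [[0, 0, 0], 4, 0],
  [[0, 0, 0], 0, 0],
])

```text
clock: 12.13
eef_pos: [509.5, 269.5, 192.4]
eef_rot: [3.141, -0.0, 1.171]
wrist_force: [-0.3, 1.2, 1.3]
finger_gap: 25.2
```

```bash
python3 -c "
from h import *
s=manip.read_state();print(s['eef_pos'],np.degrees(s['eef_rot']),s['wrist_force'],s['moment'])"
```

```text
[509.47794146 269.54261856 192.43082069] [ 1.79972485e+02 -1.54704894e-02  6.70706064e+01] [-0.27394214  1.22012789  1.30963586] [ 0.16387281 -0.02561089 -0.0478862 ]
```

>>> carry_out([
  [[0, 0, 0.05], 0, 0],
  [[0, 0, 0], 0, 0],
])

```text
clock: 12.3
eef_pos: [509.4, 269.5, 191.9]
eef_rot: [3.141, -0.0, 1.176]
wrist_force: [1.1, 1.0, 2.6]
finger_gap: 25.0
```

>>> carry_out([
  [[0, 0, 0.05], 0, 0],
  [[0, 0, 0], 0, 0],
])

```text
clock: 12.47
eef_pos: [509.4, 269.6, 191.3]
eef_rot: [3.141, -0.0, 1.175]
wrist_force: [2.1, 1.4, 1.6]
finger_gap: 25.0
```

>>> carry_out([
  [[0, 0, 0.05], 0, 0],
  [[0, 0, 0], 0, 0],
])

```text
clock: 12.63
eef_pos: [509.4, 269.5, 191.0]
eef_rot: [3.141, -0.0, 1.174]
wrist_force: [1.0, 1.6, 1.2]
finger_gap: 25.2
```

```bash
python3 -c "
from h import *
s=manip.read_state();print(s['eef_pos'],np.degrees(s['eef_rot']),s['wrist_force'],s['moment'])"
```

```text
[509.42766204 269.53223981 190.96574916] [ 1.79981423e+02 -1.23888217e-02  6.72767437e+01] [1.0099306  1.57976532 1.21109704] [ 0.19986814 -0.3263952  -0.04985848]
```

>>> carry_out([
  [[0, 0, 0.1], 0, 0],
  [[0, 0, 0], 0, 0],
])

```text
clock: 12.8
eef_pos: [509.3, 269.5, 189.6]
eef_rot: [3.142, 0.0, 1.174]
wrist_force: [3.0, 1.4, 0.7]
finger_gap: 25.8
```

>>> carry_out([
  [[0, 0, 0.1], 0, 0],
  [[0, 0, 0], 0, 0],
])

```text
clock: 12.97
eef_pos: [509.3, 269.5, 188.6]
eef_rot: [-3.142, 0.0, 1.174]
wrist_force: [4.0, 2.0, -0.9]
finger_gap: 25.1
```

>>> carry_out([
  [[0, 0, 0.1], 0, 0],
  [[0, 0, 0], 0, 0],
])

```text
clock: 13.13
eef_pos: [509.3, 269.5, 187.6]
eef_rot: [-3.141, 0.0, 1.174]
wrist_force: [3.7, 2.2, -2.7]
finger_gap: 24.8
```

```bash
python3 chk.py c
```

```text
13.1333 [509.28965436 269.4948472  187.56894999] [-1.79992358e+02  1.08724327e-02  6.72594448e+01] [ 3.72988146  2.17025689 -2.68197019] 24.834345335148107
```

View pics/chk_c.png

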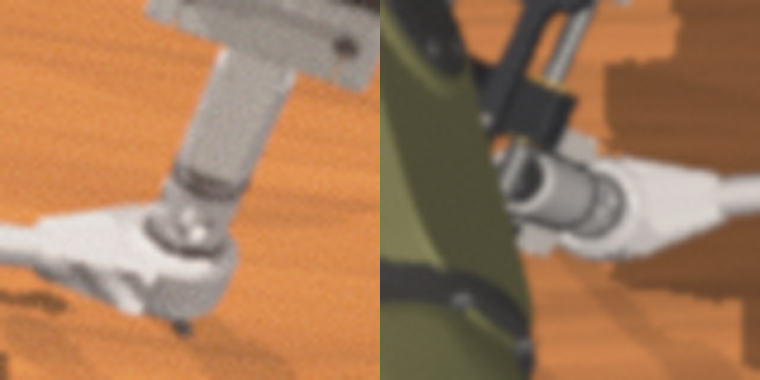

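View pics/chkw_c.png

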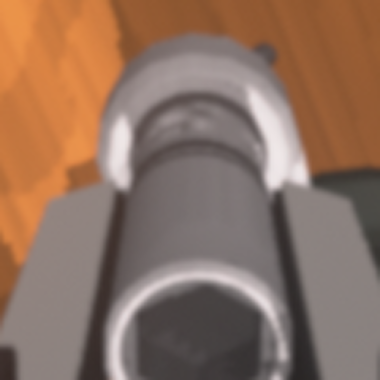

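>>> carry_out([
  [[0.03, 0.03, 0.1], 0, 0],
  [[0, 0, 0], 0, 0],
])

```text
clock: 13.45
eef_pos: [509.5, 269.6, 186.5]
eef_rot: [-3.141, 0.001, 1.174]
wrist_force: [2.5, 1.0, -5.2]
finger_gap: 25.2
```

>>> carry_out([
  [[0, 0, 0.1], 0, 0],
  [[0, 0, 0], 0, 0],
])

```text
clock: 13.62
eef_pos: [509.4, 269.6, 185.3]
eef_rot: [-3.141, 0.001, 1.174]
wrist_force: [2.4, 1.9, -4.6]
finger_gap: 24.9
```

>>> carry_out([
  [[0, 0, 0.1], 0, 0],
  [[0, 0, 0], 0, 0],
])

```text
clock: 13.78
eef_pos: [509.4, 269.6, 184.6]
eef_rot: [-3.141, 0.001, 1.174]
wrist_force: [0.2, 1.3, -4.0]
finger_gap: 25.5
```

>>> carry_out([
  [[0, 0, 0.1], 0, 0],
  [[0, 0, 0], 0, 0],
])

```text
clock: 13.95
eef_pos: [509.4, 269.6, 183.8]
eef_rot: [-3.141, 0.001, 1.174]
wrist_force: [-1.4, -0.4, -3.1]
finger_gap: 25.0
```

>>> carry_out([
  [[0, 0, 0.1], 0, 0],
  [[0, 0, 0], 0, 0],
])

```text
clock: 14.12
eef_pos: [509.6, 269.7, 183.4]
eef_rot: [-3.142, -0.0, 1.174]
wrist_force: [-3.4, -0.9, 3.8]
finger_gap: 25.3
```

>>> carry_out([
  [[0, 0, 0.1], 0, 0],
  [[0, 0, 0], 0, 0],
])

```text
clock: 14.28
eef_pos: [509.6, 269.8, 183.3]
eef_rot: [3.141, -0.001, 1.174]
wrist_force: [-7.7, -2.4, 13.3]
finger_gap: 25.1
```

>>> carry_out([
  [[0, 0, 0.1], 0, 0],
  [[0, 0, 0], 0, 0],
])

```text
clock: 14.45
eef_pos: [509.7, 269.8, 183.3]
eef_rot: [3.141, -0.001, 1.174]
wrist_force: [-9.9, -3.8, 20.5]
finger_gap: 25.4
```

>>> carry_out([
  [[0, 0, 0.1], 0, 0],
  [[0, 0, 0], 0, 0],
])

```text
clock: 14.62
eef_pos: [509.7, 269.9, 183.2]
eef_rot: [3.14, -0.002, 1.174]
wrist_force: [-13.0, -5.5, 30.3]
finger_gap: 25.1
```

>>> carry_out([
  [[-0.03, -0.03, -0.1], 0, 0],
  [[-0.03, -0.03, -0.1], 0, 0],
  [[0, 0, -0.06], 0, 0],
  [[0, 0, 0], 0, 0],
])

```text
clock: 14.95
eef_pos: [509.3, 269.6, 183.4]
eef_rot: [3.14, -0.001, 1.174]
wrist_force: [-0.3, -0.2, 7.1]
finger_gap: 25.3
```

>>> carry_out([
  [[0, 0, 0], 0, 1],
  [[0, 0, 0], 0, 1],
  [[0, 0, 0], 0, 1],
  [[0, 0, 0], 0, 1],
  [[0, 0, 0], 0, 1],
  [[0, 0, 0], 0, 1],
  [[0, 0, 0], 0, 1],
  [[0, 0, 0], 0, 1],
  [[0, 0, 0], 0, 1],
  [[0, 0, 0], 0, 1],
])

```text
clock: 15.78
eef_pos: [508.9, 269.4, 182.5]
eef_rot: [3.142, 0.0, 1.174]
wrist_force: [-0.6, -0.0, 0.6]
finger_gap: 88.5
```

Now I'll raise the open gripper clear and look.

>>> carry_out([
  [[0, 0, -0.5], 0, 1],
  [[0, 0, -2], 0, 1],
  [[0, 0, -2], 0, 1],
  [[0, 0, -2], 0, 1],
  [[0, 0, -2], 0, 1],
  [[0, 0, -1.5], 0, 1],
  [[0, 0, 0], 0, 1],
  [[0, 0, 0], 0, 1],
  [[0, 0, 0], 0, 1],
])

```text
clock: 16.53
eef_pos: [508.6, 269.2, 281.4]
eef_rot: [-3.141, 0.001, 1.174]
wrist_force: [-0.3, -0.6, -0.1]
finger_gap: 94.0
```

Run:
```python
from h import *
s=manip.read_state();print(s['clock'],s['eef_pos'],s['wrist_force'])
T=[]
for n in("scene","wrist"):
    c=vision.calibration(n);p,d=vision.camera(n);P=cloud(d,c)
    m=(d>0)&(P[...,2]>185)&(P[...,2]<225)&(np.hypot(P[...,0]-509,P[...,1]-269.5)<17);q=P[m]
    print(n,len(q),np.percentile(q[:,2],[50,90,98]).round(1),)
    m=(d>0)&(P[...,2]>201)&(P[...,2]<208)&(np.hypot(P[...,0]-509,P[...,1]-269.5)<17);q=P[m]
    if len(q): print(q.mean(0),cv2.minEnclosingCircle(q[:,:2].astype(np.float32)))
    u,v=proj([509,269.5,165],c).astype(int);h=45 if n=="scene" else 80
    T.append(cv2.resize(p[max(0,v-h):v+h,u-h:u+h,::-1],(390,390),interpolation=cv2.INTER_CUBIC))
    if n=="scene":cv2.imwrite("pics/end_full.png",p[:,:,::-1])
cv2.imwrite("pics/end.png",np.hstack(T))
```

```text
16.5333 [508.63417238 269.2369769  281.41288594] [-0.29654233 -0.60427035 -0.12521834]
scene 271 [198.2 203.8 205.3]
[511.39672807 270.77863005 203.18394323] ((511.28466796875, 270.9112548828125), 14.002751350402832)
wrist 1235 [200.2 205.4 206.2]
[510.37143422 269.9922666  204.32151357] ((510.4630126953125, 269.7055969238281), 13.220484733581543)
```

View pics/end.png

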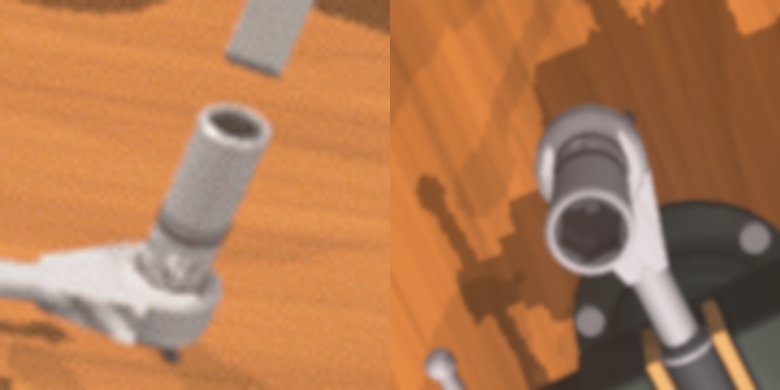

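View pics/end_full.png

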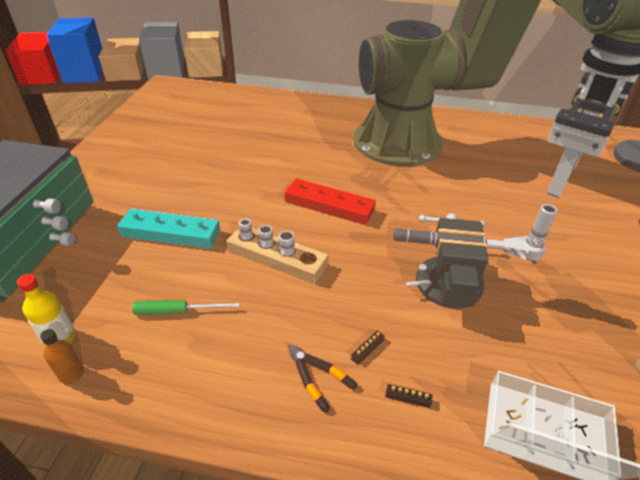

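The socket stands upright on the ratchet head with its top at about 204 mm, which matches 127 + 77. The gripper is clear and everything else is unmoved.

```bash
python3 -c "
from cell import workorder
print(workorder.sign_off())"
```

```text
the job is handed in; nothing more can be done
None
```

The deep socket is on the ratchet's square drive with its foot on the head, released, and I signed the job off at about 16.6 s of the 45 s. No verdict was reported.

**What I did:** I lifted the socket off the wooden stand and felt it onto the drive. A small sideways correction and an 8° turn let it drop onto the square. I then lowered it in 1 mm steps until it stopped, opened the gripper and backed off.

**Checks that agreed:**
- **Seating:** the stop was firm, at TCP z = 183.3 mm, which puts the foot at about 127 mm, the height of the seat. The highest push at the stop was about 30 N.
- **Position:** after release the top rim measured 203–204 mm, where 204 mm is expected. In the pictures the socket looks upright and the gripper is well clear.
- **Other objects:** the three short sockets are on their posts, and the pickups, cutters and screwdriver look unmoved.

**Checks that were weaker or disagreed:**
- **Ball click:** I never felt a clear click. The upward force between moves reached only about 6 N on the way down, below the 8–15 N expected at the ball. It then went to about -5 N near the end, which would fit the ball snapping out. I infer that the ball is in its groove from the seated height; the ball itself can't be seen.
- **Camera positions:** the scene and wrist cameras put the socket's rim 1–2.5 mm apart from the arm's own reading. That is about what the 2 mm calibration allows.

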